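# Set the rest rail and present the cast lever over its fixture

### The arm

A 7-joint arm with a two-finger parallel gripper is mounted at the origin on a cart in front of the work surface, level with it; the furniture and walls round the work are solid. World frame = base frame: x ahead of the robot, y to its left, z up, the work surface at z = 0. Lengths are in m, angles in rad, forces in N, time in s.
With the tool pointing down it reaches from about 0.4 to 0.85 m from the base axis. Payload 6.9 kg.
Tool frame: the origin (TCP) lies midway between the tips of the shut fingers; the grasp point (between the pads) lies behind it (ctrl.pinch_z is the z of the grasp point in the tool frame, in m); z points along the fingers, y is the line along which they close (so a half turn about z gives the same grasp; the last joint's range is limited). The gripper opens to 85 mm and grips with 20 to 120 N. Pads are 22 mm wide; open, the fingers measure 114 mm over their backs; the gripper's body (76 mm by 85 mm) begins 54 mm behind the grasp point. The pads swing forward as they close: fully open they stand 13 mm farther back than shut.
Start: joints at [1.272, 0.507, -0.238, 1.5, 0.126, 1.149, -0.155], TCP at [0.246, -0.574, 0.204] pointing down, gripper open.
Joint ranges: [-3.08, 3.08], [-0.24, 2.05], [-1.43, 1.35], [0, 2.5], [-1.52, 4.66], [0.17, 1.96], [-2.89, 2.89]. Speed limits (rad/s): [2.39, 2.39, 3.14, 3.14, 3.14, 3.14, 3.14].

### API

Orientations are given as a unit quaternion [w, x, y, z].
In Python, from station import ctrl, get_state, vision, ticket, models gives the robot as it stands. Calls block until the motion is done:
- ctrl.movep(position, orientation): joint-space move of the TCP to a pose.
- ctrl.movel(position, frame=None, max_speed=0.15): straight line of the TCP; frame=None keeps the orientation; max_speed is the mean speed in m/s.
- ctrl.set_joints(angles): joint-space move.
- ctrl.ungrasp() and ctrl.close_gripper(force=None): open the fingers fully, or close them until they stop; force is the grip in N (None keeps the last).
- ctrl.pause(seconds).
- ctrl.ik(position, orientation): joint angles nearest the present ones, or None.
- get_state(): the state.
- vision.grab_frame(name): name is "side" or "top" or "wrist"; returns (picture, depth): 420x560x3 uint8, blue, green, red; 420x560 float32, m along the optical axis (not along the pixel's ray), 0 where there is no reading.
- vision.camera_info(name): a dict with "mtx" (3x3 intrinsics, pixels), "R" (3x3) and "t" (3): a world point X has camera coordinates R X + t; the wrist camera has in their place "hand_eye" (4x4, takes a point from camera to tool coordinates, whose origin is the TCP and whose axes are the flange's). Camera axes: x right, y down, z forward; pixel columns grow to the right and rows downward; lengths in m; the calibration is good to about 2 mm. A picture is of the moment at which its call begins: read the wrist's pose just before it. camera_info takes no time and is no camera call.
A pose or a line that the arm cannot do raises ctrl.Unreachable and nothing moves.
- ticket.close_job(): hands the job in; it is judged then, once.
Trained networks look in the newest picture that a camera, given by its name, has taken for a name from the list of things; names that differ only in an ending like _2 or _b are one class to them, and where a whole thing is asked for, a point or a joint stands for the part that bears it (a point fixed in the world has none). Each returns a list of dicts, best first, with "p" (0 to 1); they miss things now and then, are a little off and sometimes report something else, mostly with a low value. They report only what shows in the picture. A call takes as long as a camera call.
- models.recognise(camera, target): "point" ([column, row] in pixels, amid what is visible of it).
- models.masks_of(camera, target): "mask" (420x560 bool, what is visible of it) and "point" ([column, row] in pixels, amid what is visible of it).
The state is a dict: "time": time; "qpos": joint angles; "qd": joint speeds; "tau": joint torques, N m; "tcp_pos": TCP position; "eef_rot": TCP orientation; "contact_force": force on the tool from outside, world axes, zero at the start; "wrist_torque": the same for the moment, N m; "width": finger opening in m; "gripper_force": force on a finger pad.
Only numpy, scipy, OpenCV 4.12 (cv2) and the standard library are available. Lean on these libraries where they do the work, as an engineer would, in place of code of your own. Each camera call takes 0.05 s, during which the arm holds its last target. There are 200 camera calls.

### The job

Lay the steel rest rail on the fixture's base plate, midway between the two posts, its foot flush against the low fence along its whole length, and let go of it. Then pick up the cast lever by its balance point (near its heavy end, not at mid-length) and, without touching the fixture or the rail with it, hold it level over the fixture with its big boss above the thick post and its small eye above the thin pin, about 3 cm clear of their tips. Finish while still holding it still there: do not put it down or let go, and leave the other things on the bench alone.

Things in the scene. Friction and masses are not known exactly. Their poses are not given: they have to be found in the camera images.
- fixture_bed (a point): Fixed fixture: dark steel base plate 80 (x) x 220 (y) x 12 mm. Point: centre of the plate's top face, 12 mm above the bench; x points to the fence, y from thick post to thin pin, z up. The fence is a steel strip 120 mm long (y, centred), 12 wide, 9 high, its face at x = +20 mm. The rail is home with its middle straight above this point, its length along y.
- post_tip (a point): Centre of the tip of the fixture's thick post, at y = -90 mm from the plate's centre, 70 mm above the bench. The post is 32 mm thick (42 at its foot) up to 54 mm above the bench, then 18 mm thick to the tip. (A wooden beam hangs over the back of the bench, lowest 0.68 m above it near the middle: keep the arm's elbow and forearm below or clear of it by carrying things low.)
- pin_tip (a point): Centre of the tip of the fixture's thin pin, at y = +90 mm from the plate's centre, 70 mm above the bench. The pin is 18 mm thick (28 at its foot) up to 54 mm above the bench, then 10 mm thick to the tip.
- rail_mid (a point): Loose rest rail, a bright steel inverted T, about 0.35 kg: foot 40 (x) x 110 (y) x 10 mm high, upright rib 14 mm wide (x) along its whole middle, 50 mm high over all; stands on its foot. Point: its centre, 25 mm above its underside; y runs along it, z up. Both ends and both sides are alike. Grip it across the rib.
- lever_balance (a point): Balance point (centre of mass) of the loose grey cast lever, 0.72 kg, 219 mm long: 14 mm wide (x) straight arm between a boss and an eye whose holes are 180 mm apart. Boss and eye stand on the bench; the arm runs 8 to 32 mm above their underside. Point: mid-section of the arm, 20 mm above the underside, 55 mm from the boss hole's axis, 125 from the eye's; y runs from boss to eye, z up.
- boss_under (a point): Centre of the underside of the lever's big heavy boss, 50 mm across, 36 mm high, on the axis of its 21 mm hole.
- eye_under (a point): Centre of the underside of the lever's small eye, 28 mm across, 32 mm high, on the axis of its 13 mm hole.
- black_tape: Bystander: small roll of black tape lying flat, 62 mm across, 19 mm high. Origin under its centre.
- tape_measure: Bystander: yellow tape measure, 64 x 95 x 33 mm. Origin under its centre.
- coach_bolt: Bystander: steel bolt with a nut, 22 x 82 x 19 mm, lying. Origin under its centre.
- offcut_pine: Bystander: wooden block 45 x 90 x 45 mm. Origin under its centre.

How it is judged:
On the way, in this order (a step that is already met when the one before it is completed fails the run):
1. the rail lies flush against the fence and is released, the lever not yet moved (x of rail_mid in the frame of fixture_bed between -0.0025 and 0.0025 m and y of rail_mid in the frame of fixture_bed between -0.015 and 0.015 m and z of rail_mid in the frame of fixture_bed between 0.022 and 0.028 m and angle between the y axis of rail_mid and the y axis of fixture_bed, either way round below 0.035 rad and angle between rail_mid's own z axis and vertical below 0.05 rad and contact force between the fingers and rail below 0.2 N and distance of lever_balance from where it was at the start of the episode below 0.03 m), for 0.2 s.
2. the lever is lifted clear of the bench, gripped at its balance point (height (world z) of lever_balance above 0.05 m and y of the grasp point in the frame of lever_balance between -0.016 and 0.016 m and contact force between the fingers and lever above 2 N), for 0.2 s.
At the end, for the whole second after the job is handed in: Lever still in the fingers alone, gripped within 16 mm of its balance point, level within 3.4 deg, boss and eye within 12 mm over post and pin, 15 to 50 mm above the tips; rail released on the plate, within 2.5 mm of the fence, parallel within 2 deg, midway within 15 mm (x of rail_mid in the frame of fixture_bed between -0.0025 and 0.0025 m and y of rail_mid in the frame of fixture_bed between -0.015 and 0.015 m and z of rail_mid in the frame of fixture_bed between 0.022 and 0.028 m and angle between the y axis of rail_mid and the y axis of fixture_bed, either way round below 0.035 rad and angle between rail_mid's own z axis and vertical below 0.05 rad and horizontal distance between boss_under and post_tip below 0.012 m and horizontal distance between eye_under and pin_tip below 0.012 m and z of boss_under in the frame of post_tip between 0.015 and 0.05 m and z of eye_under in the frame of pin_tip between 0.015 and 0.05 m and angle between lever_balance's own z axis and vertical below 0.06 rad and y of the grasp point in the frame of lever_balance between -0.016 and 0.016 m and contact force between the fingers and lever above 2 N and contact force between lever and fixture below 0.2 N and contact force between each of lever, the fingers and rail below 0.2 N and linear speed of lever below 0.02 m/s); the arm keeps its last pose, push and grip.
It fails at once if the lever bumps the fixture or the rail (contact force between lever and fixture above 1 N or contact force between lever and rail above 1 N).
It fails at once if a bystander is pushed away (distance of any of black_tape, tape_measure, coach_bolt, offcut_pine from where it was at the start of the episode above 0.03 m).
It also fails if it takes over 48 s, if anything falls off the work surface, if the arm or the gripper's body presses on something with over 40 N, if the wrist force passes 120 N, or if a joint passes its speed limit or range.

## Working session

There is one attempt and no reset: what is moved stays moved. The work goes in short steps, each a Python script; the robot and the scene stay as the last script left them, time stands still between calls to the robot, and variables do not carry over. Pictures are saved under pics/ and viewed, at most 10 in all, crops included, and the job is handed in when it is done.

```bash
ls; mkdir -p pics; cat > h.py <<'E'
import numpy as np, cv2
from scipy.spatial.transform import Rotation as Ro
from station import ctrl, get_state, vision, ticket, models
def cloud(cam, s=None):
    if cam=="wrist": s=get_state()
    im,d=vision.grab_frame(cam); c=vision.camera_info(cam); K=np.array(c["mtx"])
    v,u=np.mgrid[:420,:560]
    P=np.stack([(u-K[0,2])/K[0,0]*d,(v-K[1,2])/K[1,1]*d,d],-1)
    if cam=="wrist":
        T=np.array(c["hand_eye"]); P=P@T[:3,:3].T+T[:3,3]
        q=np.array(s["eef_rot"]); R=Ro.from_quat(q[[1,2,3,0]]).as_matrix()
        P=P@R.T+np.array(s["tcp_pos"])
    else: P=(P-np.array(c["t"]))@np.array(c["R"])
    P[d==0]=np.nan
    return im,P
def quat(yaw):  # tool down, tool y axis at angle yaw (world)
    y=np.array([np.cos(yaw),np.sin(yaw),0]); z=np.array([0,0,-1.]); x=np.cross(y,z)
    q=Ro.from_matrix(np.stack([x,y,z],1)).as_quat(); return q[[3,0,1,2]]
E
python3 - <<'E'
from h import *
ims=[]
for cam in["top","side"]:
    im,P=cloud(cam); ims.append(im); cv2.imwrite(f"pics/{cam}0.png",im); np.save(f"{cam}0.npy",P)
    for t in["rail_mid","lever_balance","boss_under","eye_under","fixture_bed","post_tip","pin_tip","black_tape","tape_measure","coach_bolt","offcut_pine"]:
        try: r=models.recognise(cam,t)
        except Exception as e: print(cam,t,e); continue
        for x in r[:2]:
            u,v=map(int,np.round(x["point"])); print(cam,t,round(x["p"],2),(u,v),P[v,u].round(3) if 0<=v<420 and 0<=u<560 else "")
s=get_state(); print(s["time"],s["eef_rot"],ctrl.pinch_z,s["width"],vision.camera_info("top"))
E
```

```text
pics
top rail_mid 0.59 (318, 270) [ 0.454 -0.232  0.051]
top lever_balance 0.78 (386, 255) [ 0.485 -0.385  0.03 ]
top boss_under 0.64 (388, 259) [ 0.476 -0.39   0.028]
top eye_under 0.64 (389, 253) [ 0.489 -0.392  0.031]
top fixture_bed 0.63 (204, 204) [0.611 0.026 0.01 ]
top post_tip 0.74 (389, 260) [ 0.474 -0.392  0.027]
top post_tip 0.62 (206, 205) [0.609 0.021 0.008]
top pin_tip 0.72 (203, 204) [0.61  0.027 0.015]
top black_tape 0.95 (259, 269) [ 0.46  -0.1   -0.002]
top tape_measure 0.83 (315, 182) [ 0.654 -0.231  0.031]
top tape_measure 0.23 (201, 206) [0.607 0.033 0.009]
top coach_bolt 0.47 (399, 175) [ 0.67  -0.428  0.015]
top offcut_pine 0.72 (180, 138) [0.759 0.075 0.047]
side rail_mid 0.68 (223, 244) [ 0.456 -0.244  0.027]
side lever_balance 0.59 (241, 282) [ 0.495 -0.398  0.023]
side lever_balance 0.28 (280, 200) [ 0.6   -0.071  0.053]
side boss_under 0.97 (236, 285) [ 0.484 -0.396  0.016]
side eye_under 0.94 (238, 284) [ 0.489 -0.4    0.02 ]
side fixture_bed 0.9 (280, 201) [ 0.599 -0.079  0.054]
side post_tip 0.77 (278, 204) [ 0.594 -0.081  0.046]
side pin_tip 0.62 (280, 207) [ 0.599 -0.075  0.035]
side black_tape 0.66 (220, 221) [ 0.446 -0.093  0.01 ]
side black_tape 0.2 (241, 284) [ 0.494 -0.4    0.02 ]
side tape_measure 0.79 (306, 245) [ 0.641 -0.271  0.031]
side coach_bolt 0.69 (331, 294) [ 0.669 -0.439  0.013]
side offcut_pine 0.83 (329, 187) [0.748 0.051 0.033]
1.2 [-6.23604951e-06  9.79591903e-01  2.00996776e-01 -2.74361958e-06] -0.0187 0.08497510549224423 {'mtx': array([[437.02910337,   0.        , 291.16142509],
       [  0.        , 437.02910337, 214.0158262 ],
       [  0.        ,   0.        ,   1.        ]]), 'R': array([[-0.01798223, -0.9998376 , -0.00118743],
       [-0.98903855,  0.01796207, -0.14656095],
       [ 0.14655848, -0.00146108, -0.98920093]]), 't': array([-0.16500011,  0.58229104,  0.93213336])}
```

```bash
python3 - <<'E'
import cv2
im=cv2.imread("pics/top0.png")[110:330,130:450]; cv2.imwrite("pics/top0c.png",cv2.resize(im,None,fx=2.5,fy=2.5,interpolation=cv2.INTER_CUBIC))
E
```

```text
(no output)
```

View pics/top0c.png

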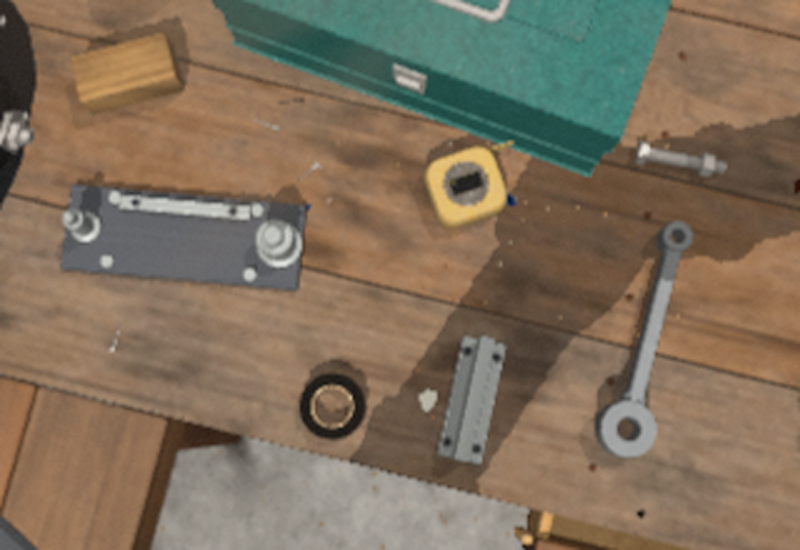

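View pics/side0.png

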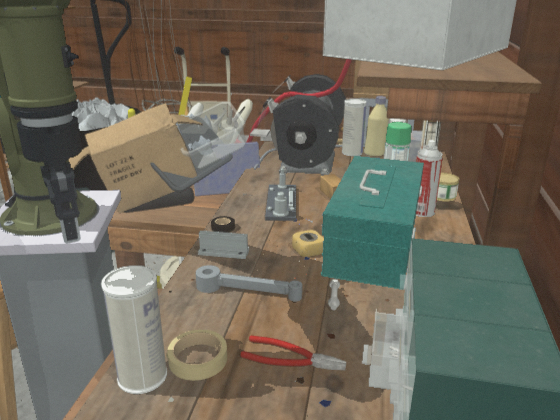

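The top view shows the rail at about (318,270), with the lever boss at (381,281) and its eye at (401,204). The fixture is at about (204,204), thick post on the right, pin on the left and fence on the far (+x) side. The side view agrees with this. Next I fit the geometry from depth.

```bash
cat >> h.py <<'E'
def sel(P,c,r,z0,z1):
    m=(np.hypot(P[...,0]-c[0],P[...,1]-c[1])<r)&(P[...,2]>z0)&(P[...,2]<z1); return P[m]
def rect(Q):
    (c,wh,a)=cv2.minAreaRect((Q[:,:2]*1000).astype(np.float32)); 
    w,h=wh; a=a if w>h else a+90
    return np.array(c)/1000,max(wh),min(wh),a
E
python3 - <<'E'
from h import *
P=np.load("top0.npy")
rib=sel(P,(.454,-.232),.09,.042,.06); print("rib",len(rib),rect(rib),np.median(rib,0))
al=sel(P,(.454,-.232),.09,.006,.06); print("rail all",rect(al),)
pl=sel(P,(.609,.023),.14,.007,.017); print("plate",len(pl),rect(pl),np.median(pl[:,2]))
for n,c in(("post",(.595,-.07)),("pin",(.61,.11))):
    q=sel(P,c,.05,.06,.085); print(n,len(q),q.mean(0) if len(q) else"",q[:,2].max() if len(q) else"")
fe=sel(P,(.63,.023),.075,.017,.03); print("fence",len(fe),rect(fe))
lv=sel(P,(.48,-.39),.16,.015,.05); print("lever",len(lv),rect(lv))
for n,c in(("boss",(381,281)),("eye",(401,204))):
    p=np.nanmedian(P[c[1]-12:c[1]+13,c[0]-12:c[0]+13].reshape(-1,3),0); q=sel(P,p,.04,.02,.05); print(n,len(q),cv2.minEnclosingCircle((q[:,:2]*1000).astype(np.float32)),np.median(q[:,2]))
print("bench",np.nanmedian(P[290:300,330:350,2]))
E
```

```text
rib 331 (array([ 0.45511945, -0.23543579]), 108.79629516601562, 14.269487380981445, 166.16790771484375) [ 0.45611278 -0.23542969  0.0492334 ]
rail all (array([ 0.46150595, -0.21051035]), 109.56903076171875, 92.2593994140625, 165.79722595214844)
plate 2603 (array([0.65599506, 0.0224369 ]), 220.2866973876953, 173.97154235839844, 83.77391815185547) 0.011544514974051194
post 57 [ 0.59912304 -0.06210585  0.06795   ] 0.07255760476757227
pin 23 [0.61871174 0.11613786 0.06676177] 0.0710971382658165
fence 286 (array([0.61314703, 0.02612159]), 139.7310791015625, 61.62163162231445, 84.06622314453125)
lever 1105 (array([ 0.46140103, -0.37574554]), 265.31805419921875, 215.21080017089844, 119.94948768615723)
boss 428 ((434.86004638671875, -372.6953430175781), 32.9470329284668) 0.03471683792416398
eye 173 ((588.1821899414062, -422.10284423828125), 23.842878341674805) 0.030295765030091428
bench -0.0007186984300250529
```

```bash
python3 - <<'E'
from h import *
d=np.deg2rad
q0=get_state()["qpos"]
for n,p,ys in(("rail",(.455,-.2355,.2),(76.2,-103.8)),("place",(.609,.027,.2),(-6.2,173.8)),("lev",(.487,-.389,.2),(72.1,-107.9)),("hold",(.605,-.007,.13),(-6.2,173.8))):
    for y in ys: 
        j=ctrl.ik(p,quat(d(y))); print(n,y,None if j is None else np.round(j,2))
ctrl.movep((.455,-.2355,.21),quat(d(-103.8)))
im,P=cloud("wrist"); cv2.imwrite("pics/w1.png",im); np.save("w1.npy",P)
q=sel(P,(.455,-.2355),.08,.042,.06); print(len(q),rect(q),np.median(q[:,2])) 
s=get_state();print(s["time"],s["tcp_pos"],s["qpos"])
E
```

```text
rail 76.2 [ 1.06  0.45 -0.93  1.79  0.4   1.1   1.33]
rail -103.8 [ 0.58  0.34 -0.2   1.8   0.08  1.01 -1.47]
place -6.2 [ 0.41  0.58 -0.84  1.55  0.45  1.22 -0.62]
place 173.8 [ 0.56  0.73 -1.23  1.54  0.69  1.37  2.31]
lev 72.1 [ 1.13  0.61 -0.87  1.51  0.48  1.25  1.45]
lev -107.9 [ 0.69  0.5  -0.1   1.51  0.05  1.13 -1.3 ]
hold -6.2 [ 0.42  0.62 -0.74  1.66  0.47  1.05 -0.58]
hold 173.8 [-0.63  0.81  1.15  1.67 -0.79  1.2  -2.53]
1732 (array([ 0.45744055, -0.23659116]), 109.53899383544922, 13.710413932800293, 165.7614974975586) 0.04917086431779066
2.725 [ 0.45464706 -0.23674389  0.20995481] [ 0.58191145  0.32749198 -0.20581897  1.78270591  0.07691118  1.03908716
 -1.46538758]
```

View pics/w1.png

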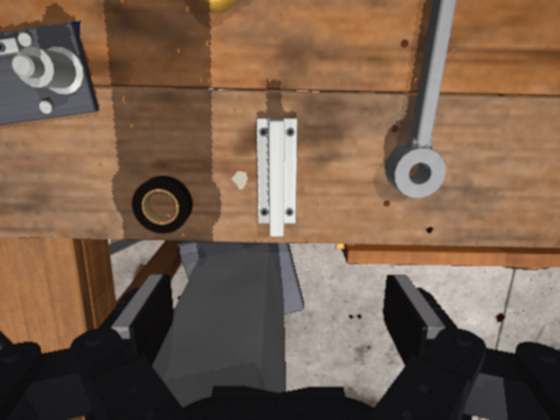

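The wrist view shows the rail upright at (277,175), the tape roll at (162,205) and the lever boss at (418,172), with clear space around the rail. Next I measure the fixture the same way.

```bash
python3 - <<'E'
from h import *
d=np.deg2rad
ctrl.movep((.600,-.035,.25),quat(d(-6.2))); ctrl.pause(.2)
im,P=cloud("wrist"); cv2.imwrite("pics/w2.png",im); np.save("w2.npy",P)
for n,c in(("post",(.598,-.064)),("pin",(.617,.115))):
    q=sel(P,c,.035,.066,.08); print(n,len(q),q.mean(0),cv2.minEnclosingCircle((q[:,:2]*1000).astype(np.float32)))
    q=sel(P,c,.035,.045,.06); print(n,len(q),cv2.minEnclosingCircle((q[:,:2]*1000).astype(np.float32)))
fe=sel(P,(.635,.023),.066,.0185,.025); print("fence",len(fe),rect(fe))
pl=sel(P,(.608,.025),.125,.009,.03); print("plate",len(pl),rect(pl))
s=get_state();print(s["time"],s["tcp_pos"])
E
```

```text
post 235 [ 0.60134917 -0.06164207  0.06879612] ((601.347412109375, -62.23430633544922), 8.906675338745117)
post 466 ((601.3065795898438, -62.11067199707031), 15.984155654907227)
pin 95 [0.62064225 0.11531292 0.06846779] ((620.89501953125, 116.27085876464844), 4.861041069030762)
pin 218 ((620.9418334960938, 116.25708770751953), 8.890436172485352)
fence 1297 (array([0.63683954, 0.02424343]), 119.90691375732422, 12.146892547607422, 83.72062683105469)
plate 14009 (array([0.61082935, 0.02531964]), 214.45347595214844, 79.9466323852539, 83.70857238769531)
3.9917 [ 0.59970214 -0.03618537  0.24994517]
```

View pics/w2.png

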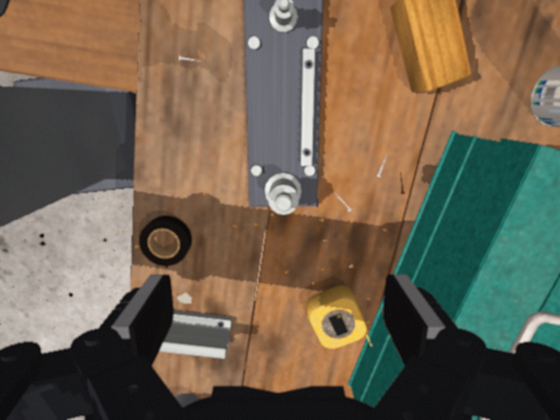

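Post at (283,195), pin at (283,12), fence strip at (308,108). The fitted spacing is 179.5 mm and the fence is 119.9 × 12.1 mm, both matching the spec. Now I grasp the rail and carry it to just short of the fence.

```bash
cat >> h.py <<'E'
PO,PI=np.array([.6013,-.0622]),np.array([.6209,.1163])
BED=np.array([.6110,.02705]); ex=np.array([np.cos(np.deg2rad(-6.28)),np.sin(np.deg2rad(-6.28))]); ey=np.array([-ex[1],ex[0]])
def line(p,sp=.15,fix=False):
    p=np.array(p,float); ctrl.movel(p,max_speed=sp)
    if fix:
        ctrl.pause(.15); e=p-np.array(get_state()["tcp_pos"]); ctrl.movel(p+e,max_speed=sp); ctrl.pause(.1); return e
def rep(t=""):
    s=get_state(); q=np.array(s["eef_rot"]); R=Ro.from_quat(q[[1,2,3,0]]).as_matrix()
    print(t,round(s["time"],2),"tcp",np.round(s["tcp_pos"],4),"F",np.round(s["contact_force"],1),"w",round(s["width"],4),"g",np.round(s["gripper_force"],1),"z",R[:,2].round(3),"yaw",np.rad2deg(np.arctan2(R[1,1],R[0,1])).round(2))
E
python3 - <<'E'
from h import *
d=np.deg2rad
c=(.4574,-.2366)
ctrl.movep((*c,.15),quat(d(-104.2)))
line((*c,.06),.2,True); rep("over")
e=line((*c,.018),.12,True); print(e)
ctrl.close_gripper(force=50); rep("grip")
line((*c,.12),.15); rep("up")
g=BED-.005*ex
ctrl.movep((*g,.15),quat(d(-6.28))); line((*g,.06),.15,True); rep("pre")
im,P=cloud("wrist"); cv2.imwrite("pics/w3.png",im); np.save("w3.npy",P)
im,P=cloud("side"); cv2.imwrite("pics/s3.png",im)
E
```

```text
over 6.13 tcp [ 0.4562 -0.2365  0.0589] F [-0.9  0.1 -0.4] w 0.0854 g 0.0 z [ 0. -0. -1.] yaw -104.2
[-0.00053924  0.00025095 -0.00077119]
grip 7.78 tcp [ 0.4569 -0.2361  0.0173] F [-0.1  2.3  1.8] w 0.0116 g 50.3 z [ 0.  0. -1.] yaw -104.18
up 8.62 tcp [ 0.4566 -0.2364  0.1191] F [-0.7 -0.4 -3.2] w 0.012 g 49.7 z [-0.002  0.001 -1.   ] yaw -104.21
pre 11.03 tcp [0.6053 0.0275 0.0589] F [-0.7  0.7 -3.7] w 0.012 g 49.7 z [ 0. -0. -1.] yaw -6.28
```

```bash
python3 - <<'E'
from h import *
P=np.load("w3.npy")
for z in((.086,.097),(.035,.056)):
    m=(P[...,2]>z[0])&(P[...,2]<z[1])&(np.hypot(P[...,0]-.605,P[...,1]-.0275)<.07)
    q=P[m]
    if len(q)>20: 
        r=rect(q); b=(q[:,:2]-BED); print(z,len(q),r,"x range",np.percentile(b@ex,[1,99]),"y",np.percentile(b@ey,[1,99]),np.median(q[:,2]))
E
```

```text
(0.086, 0.097) 8034 (array([0.60359277, 0.02856177]), 109.22162628173828, 38.33185577392578, 71.45520782470703) x range [-0.019441    0.00675406] y [-0.05254696  0.05468614] 0.09087012476120512
(0.035, 0.056) 5410 (array([0.60637994, 0.04831622]), 69.26605224609375, 40.14942169189453, 83.83905029296875) x range [-0.02663016  0.01276977] y [-0.01071305  0.0551395 ] 0.05092491040894574
```

View pics/w3.png

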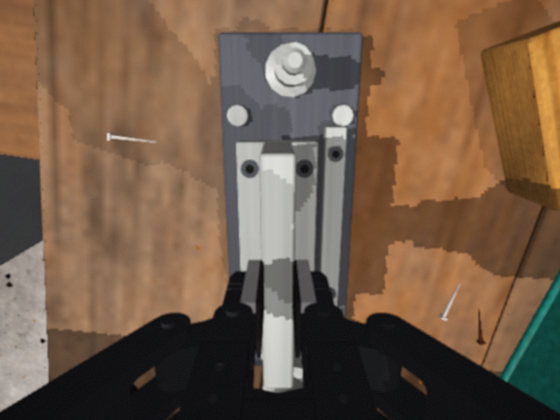

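The rail hangs straight in the fingers at (278,200), parallel to the fence within 0.2°, with its foot about 7 mm short of the fence. Next I lower it and push it home while watching the force.

```bash
python3 - <<'E'
from h import *
g=BED-.0025*ex
ctrl.movel((*g,.060)); line((*g,.034),.1)
ctrl.pause(.2); f0=np.array(get_state()["contact_force"]); rep("near")
z=.034
while z>.025:
    z-=.001; ctrl.movel((*g,z),max_speed=.03); ctrl.pause(.08)
    if get_state()["contact_force"][2]-f0[2]>4: break
rep("landed")
f1=np.array(get_state()["contact_force"]); x=-.0025
while x<.008:
    x+=.0007; ctrl.movel((*(BED+x*ex),z),max_speed=.03); ctrl.pause(.08)
    f=(np.array(get_state()["contact_force"])-f1)[:2]@ex
    print(round(x,4),round(f,1),end="; ")
    if f<-14: break
rep("pushed")
E
```

```text
near 11.99 tcp [0.6089 0.0275 0.0346] F [-0.1 -0.4 -4.3] w 0.0117 g 49.7 z [ 0.001  0.    -1.   ] yaw -6.28
landed 13.66 tcp [0.6086 0.0273 0.0294] F [-2.1 -1.   3.1] w 0.012 g 50.5 z [ 0. -0. -1.] yaw -6.28
-0.0018 -2.7; -0.0011 -3.5; -0.0004 -5.3; 0.0003 -6.4; 0.001 -7.8; 0.0017 -10.5; 0.0024 -11.8; 0.0031 -11.8; 0.0038 -14.4; pushed 16.66 tcp [0.6105 0.0271 0.03  ] F [-16.5  -0.3  20.7] w 0.012 g 52.9 z [-0.007 -0.002 -1.   ] yaw -6.23
```

```bash
python3 - <<'E'
from h import *
s=get_state()
c=BED+.0038*ex
for z in (.0285,.0295):
    ctrl.movel((*c,z),max_speed=.03); ctrl.pause(.1); rep(z)
    if get_state()["contact_force"][2]<1: break
im,P=cloud("wrist"); np.save("w4.npy",P); cv2.imwrite("pics/w4.png",im)
q=sel(P,(.611,.04),.075,.018,.026); b=(q[:,:2]-BED); 
foot=q[(b@ex<.019)&(b@ex>-.024)]; print("foot",len(foot),rect(foot),np.percentile((foot[:,:2]-BED)@ex,[.5,1,99]),np.median(foot[:,2]))
E
```

```text
0.0285 17.01 tcp [0.6105 0.0271 0.03  ] F [-18.2  -0.7  24.3] w 0.0118 g 53.4 z [-0.007 -0.002 -1.   ] yaw -6.23
0.0295 17.36 tcp [0.6131 0.027  0.0297] F [-7.8  0.8  9.7] w 0.0118 g 51.2 z [-0.003 -0.    -1.   ] yaw -6.26
foot 5041 (array([0.6124245 , 0.04372599]), 140.56478881835938, 38.80252456665039, 83.72382354736328) [-0.01943813 -0.01930181  0.01878399] 0.02185339723629244
```

```bash
python3 - <<'E'
from h import *
ctrl.ungrasp(); rep("open"); s=np.array(get_state()["tcp_pos"])
line((s[0],s[1],.16),.2)
t=BED-.05*ey; line((*t,.22),.2); ctrl.pause(.15); rep()
im,P=cloud("wrist"); np.save("w5.npy",P); cv2.imwrite("pics/w5.png",im)
q=sel(P,BED,.06,.055,.068); r=rect(q); print("rib",len(q),r,"bedframe",(r[0]-BED)@ex,(r[0]-BED)@ey,np.median(q[:,2]))
fe=sel(P,BED+.026*ex,.066,.0185,.0255); b=(fe[:,:2]-BED)@ex; fe=fe[b>.0195]; print("fence",rect(fe))
ft=sel(P,BED,.06,.0185,.0255); b=(ft[:,:2]-BED)@ex; ft=ft[b<-.008]; r=rect(ft); print("foot -x half",r,np.percentile((ft[:,:2]-BED)@ex,[0,1,99]))
for n,c in(("post",PO),("pin",PI)):
    q=sel(P,c,.03,.066,.08); print(n,cv2.minEnclosingCircle((q[:,:2]*1000).astype(np.float32)))
E
```

```text
open 18.11 tcp [0.6148 0.0266 0.0295] F [ 0.  -0.9  0.4] w 0.0852 g 0.0 z [ 0.  0. -1.] yaw -6.28
 19.6 tcp [ 0.6048 -0.0214  0.2185] F [ 0.9  0.9 -0.8] w 0.0854 g 0.0 z [-0.002  0.001 -1.   ] yaw -6.18
rib 2000 (array([0.61099158, 0.02776509]), 109.04817199707031, 13.969237327575684, 83.57244873046875) bedframe -8.659462574464412e-05 0.00070988226264924 0.06114750098728894
fence (array([0.63667938, 0.02445612]), 119.27641296386719, 12.578531265258789, 83.71603393554688)
foot -x half (array([0.59668726, 0.02931955]), 109.1700439453125, 11.531792640686035, 83.5299301147461) [-0.02012158 -0.0200117  -0.00859439]
post ((601.35693359375, -62.16101837158203), 9.17556381225586)
pin ((621.14404296875, 116.36538696289062), 5.051410675048828)
```

View pics/w5.png

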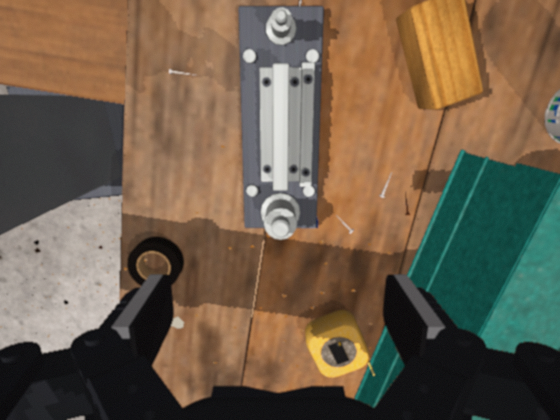

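The rail lies flush at (281,125): x −0.1 mm, y +0.7 mm, 0.15° off parallel. Now I measure the lever from above.

```bash
cat >> h.py <<'E'
def lever(P,c,z0,z1):
    # arm axis + boss/eye top-face centres, from points z in [z0,z1]
    q=sel(P,c,.15,z0,z1); img=((q[:,:2]-c)*1000+160).round().astype(int)
    m=np.zeros((320,320),np.uint8); m[img[:,1],img[:,0]]=255
    m=cv2.morphologyEx(m,cv2.MORPH_CLOSE,np.ones((5,5),np.uint8))
    n,l,st,_=cv2.connectedComponentsWithStats(m); k=1+np.argmax(st[1:,4])
    pts=np.argwhere(l==k)[:,::-1].astype(np.float32); return (np.array(cv2.minAreaRect(pts)[0])-160)/1000+c,rect((pts-160)/1000+c),q
E
python3 - <<'E'
from h import *
ctrl.movep((.475,-.385,.22),quat(np.deg2rad(-107.9))); ctrl.pause(.2); rep()
im,P=cloud("wrist"); np.save("w6.npy",P); cv2.imwrite("pics/w6.png",im)
print(lever(P,np.array([.5,-.395]),.018,.045)[1])
b=sel(P,(.436,-.373),.04,.0335,.045); print("boss",len(b),cv2.minEnclosingCircle((b[:,:2]*1000).astype(np.float32)))
e=sel(P,(.606,-.43),.03,.02,.045); print("eye",len(e),cv2.minEnclosingCircle((e[:,:2]*1000).astype(np.float32)))
E
```

```text
21.28 tcp [ 0.4758 -0.3839  0.22  ] F [-0.8 -0.  -0.1] w 0.0855 g 0.0 z [ 0.  0. -1.] yaw -107.76
(array([ 0.50894998, -0.39915002]), 217.564697265625, 49.647762298583984, 161.56505584716797)
boss 1350 ((429.22320556640625, -371.9943542480469), 24.854074478149414)
eye 864 ((595.6243286132812, -425.1138916015625), 18.75751495361328)
```

View pics/w6.png

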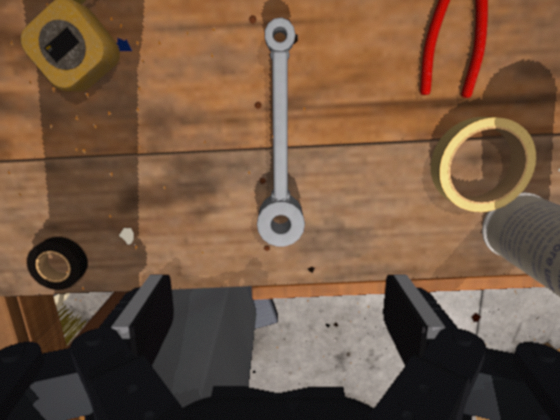

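The lever is clear of clutter: boss at (281,223), eye at (280,35). I'll refine its axis and then grasp it at the balance point.

```bash
python3 - <<'E'
from h import *
P=np.load("w6.npy"); B=np.array([.4292,-.3720]); th=np.deg2rad(-18.5)
for _ in range(3):
    u=np.array([np.cos(th),np.sin(th)]); n=np.array([-u[1],u[0]])
    q=sel(P,(.51,-.40),.15,.022,.045)[:,:2]-B
    a=q[(q@u>.035)&(q@u<.15)&(abs(q@n)<.02)]; e=q[(q@u>.167)&(abs(q@n)<.02)]
    k=np.polyfit(a@u,a@n,1); 
    E=np.array(cv2.minEnclosingCircle((e*1000).astype(np.float32))[0])/1000
    print(len(a),k,"eye",np.linalg.norm(E),np.rad2deg(np.arctan2(E[1],E[0])),np.rad2deg(th))
    th+=np.arctan(k[0])
yaw=np.rad2deg(th)-90; u=np.array([np.cos(th),np.sin(th)]); c=B+.055*u; print(c,yaw)
ctrl.movep((*c,.10),quat(np.deg2rad(yaw))); line((*c,.045),.15,True); line((*c,.0075),.1,True); rep("at")
ctrl.close_gripper(force=90); rep("grip")
s=np.array(get_state()["tcp_pos"]); line((s[0],s[1],.15),.12); ctrl.pause(.3); rep("up")
im,P=cloud("wrist"); np.save("w7.npy",P); cv2.imwrite("pics/w7.png",im)
im,P=cloud("side"); cv2.imwrite("pics/s7.png",im)
E
```

```text
1712 [0.01878111 0.00015713] eye 0.17952201930611394 -17.383877311291254 -18.5
1711 [7.64427242e-05 1.45940686e-04] eye 0.17952201930611394 -17.383877311291254 -17.424048163171236
1711 [1.08802948e-06 1.45836947e-04] eye 0.17952201930611394 -17.383877311291254 -17.41966831770777
[ 0.48167759 -0.3884652 ] -107.41960597821031
at 23.91 tcp [ 0.4813 -0.3883  0.0071] F [ 0.4 -0.4 -0.4] w 0.0858 g 0.0 z [ 0. -0. -1.] yaw -107.42
grip 24.68 tcp [ 0.4812 -0.3882  0.0069] F [ 0.4 -0.3  0.2] w -0.0003 g 0.0 z [ 0. -0. -1.] yaw -107.42
up 26.32 tcp [ 0.4811 -0.3881  0.1496] F [-0.1  0.6  0.3] w -0.0004 g 0.0 z [-0.  0. -1.] yaw -107.42
```

View pics/w7.png

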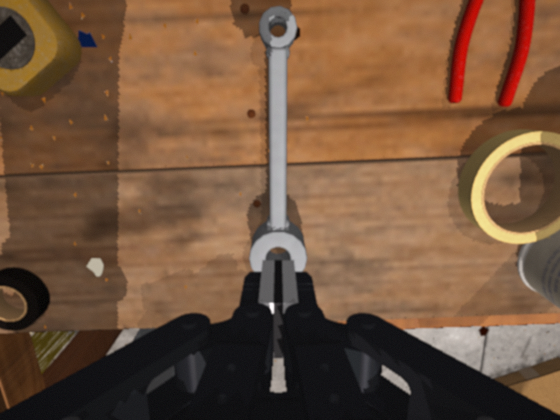

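The fingers shut empty: the lever is still on the bench, boss at (278,252), eye at (278,27). I'll measure where it is now.

```bash
cat >> h.py <<'E'
def fitlever(P,B,th):
    b=sel(P,B,.045,.0335,.045); C=cv2.minEnclosingCircle((b[:,:2]*1000).astype(np.float32)); print("boss",len(b),C)
    B=np.array(C[0])/1000 if 23.5<C[1]<26.5 else B
    for _ in range(3):
        u=np.array([np.cos(th),np.sin(th)]); n=np.array([-u[1],u[0]])
        q=sel(P,B+.09*u,.15,.022,.05)[:,:2]-B
        a=q[(q@u>.06)&(q@u<.15)&(abs(q@n)<.02)]; e=q[(q@u>.167)&(abs(q@n)<.03)]
        k=np.polyfit(a@u,a@n,1); E=np.array(cv2.minEnclosingCircle((e*1000).astype(np.float32))[0])/1000
        th+=np.arctan(k[0])
    print(len(a),"arm",np.rad2deg(th),k[1],"eye",B+E,np.linalg.norm(E),np.rad2deg(np.arctan2(E[1],E[0])))
E
python3 - <<'E'
from h import *
B=np.array([.4292,-.3720]); th=np.deg2rad(-17.4)
P=np.load("w6.npy");fitlever(P,B,th)
P=np.load("w7.npy");fitlever(P,B,th)
u=np.array([np.cos(th),np.sin(th)]); n=np.array([-u[1],u[0]])
for k in("w6","w7"):
    P=np.load(k+".npy")
    for s in(.055,.07,.09):
        q=P.reshape(-1,3); d=q[:,:2]-B; m=(abs(d@u-s)<.003)&(abs(d@n)<.02)&(q[:,2]>.005)&(q[:,2]<.05); print(k,s,m.sum(),q[m,2].mean() if m.any() else"",((d@n)[m].min(),(d@n)[m].max()) if m.any() else"")
im=cv2.imread("pics/s7.png")[200:320,130:330]; cv2.imwrite("pics/s7c.png",cv2.resize(im,None,fx=4,fy=4,interpolation=cv2.INTER_CUBIC))
E
```

```text
boss 1350 ((429.22320556640625, -371.9943542480469), 24.854074478149414)
1377 arm -17.35598060413572 9.730965456072012e-07 eye [ 0.60052223 -0.42563623] 0.17950155138992438 -17.38781999692593
boss 1304 ((429.39178466796875, -372.124755859375), 24.622514724731445)
2097 arm -17.560201489016634 0.00027891231237465243 eye [ 0.60032043 -0.4256599 ] 0.17911620667954176 -17.390646349299637
w6 0.055 83 0.030809422101455482 (np.float64(-0.006338228827305216), np.float64(0.0067846498073332725))
w6 0.07 86 0.03085943234549736 (np.float64(-0.006356720372742401), np.float64(0.0066308447555736595))
w6 0.09 86 0.030955686776540255 (np.float64(-0.006344935505830683), np.float64(0.00642980316146991))
w7 0.055 119 0.030948280057637313 (np.float64(-0.006453273351461994), np.float64(0.006838186531998203))
w7 0.07 122 0.030892581436186603 (np.float64(-0.006391742260871719), np.float64(0.006668328484951476))
w7 0.09 121 0.0310559368991742 (np.float64(-0.007069487928387831), np.float64(0.006534406252030859))
```

View pics/s7c.png

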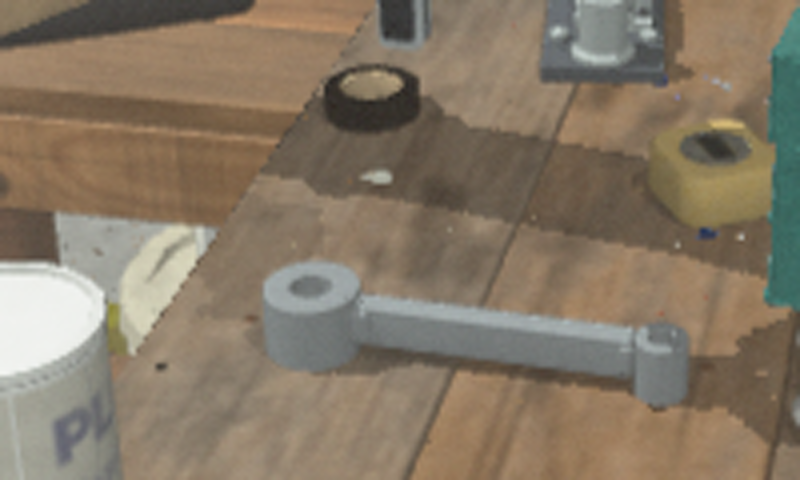

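The lever has not moved (under 0.3 mm), so the fit still holds. I'll retry a little deeper with moderate force, checking at each stage that the fingers really straddle it.

```bash
python3 - <<'E'
from h import *
c=np.array([.4293,-.3720])+.055*np.array([np.cos(np.deg2rad(-17.4)),np.sin(np.deg2rad(-17.4))])
ctrl.ungrasp(); rep("open")
line((*c,.045),.2); line((*c,.0045),.1,True); rep("at")
im,P=cloud("side"); np.save("s8.npy",P); cv2.imwrite("pics/s8.png",im)
ctrl.close_gripper(force=60); rep("grip"); ctrl.pause(.2); rep("grip+")
im,P=cloud("side"); np.save("s9.npy",P); cv2.imwrite("pics/s9.png",im)
E
```

```text
open 27.2 tcp [ 0.4813 -0.3882  0.15  ] F [ 0.3 -0.5  0. ] w 0.0856 g 0.0 z [ 0. -0. -1.] yaw -107.42
at 28.93 tcp [ 0.4813 -0.3881  0.0037] F [-0.4  0.9 -0.4] w 0.086 g 0.0 z [ 0. -0. -1.] yaw -107.42
grip 29.7 tcp [ 0.4813 -0.388   0.0038] F [-1.1  2.1  3.4] w 0.0098 g 58.7 z [ 0.  0. -1.] yaw -107.42
grip+ 29.9 tcp [ 0.4813 -0.388   0.0038] F [-0.4  1.3  4.2] w 0.0099 g 59.1 z [ 0.  0. -1.] yaw -107.42
```

```bash
python3 - <<'E'
from h import *
s=np.array(get_state()["tcp_pos"])
line((s[0],s[1],.02),.05); ctrl.pause(.1); rep("lift1")
if get_state()["gripper_force"]>20:
    line((s[0],s[1],.14),.15); ctrl.pause(.1); rep("lift2")
    im,P=cloud("wrist"); np.save("w10.npy",P); cv2.imwrite("pics/w10.png",im)
    im,P=cloud("side"); cv2.imwrite("pics/s10.png",im); np.save("s10.npy",P)
E
```

```text
lift1 30.52 tcp [ 0.481  -0.3879  0.0197] F [ 0.6 -0.1 -7.8] w 0.0096 g 58.5 z [-0.001  0.    -1.   ] yaw -107.42
lift2 31.57 tcp [ 0.4805 -0.3875  0.1386] F [ 0.3  1.  -8.4] w 0.0092 g 58.8 z [-0.002  0.002 -1.   ] yaw -107.42
```

```bash
cat >> h.py <<'E'
def held(P,tcp,yaw):
    # lever axis u = tool closing dir rotated +90
    u=np.array([np.cos(yaw+np.pi/2),np.sin(yaw+np.pi/2)]); n=np.array([-u[1],u[0]])
    q=P.reshape(-1,3); q=q[~np.isnan(q[:,0])]; d=q[:,:2]-tcp[:2]; z=q[:,2]-tcp[2]
    s,t=d@u,d@n
    m=(s>.025)&(s<.105)&(abs(t)<.012)&(z>.0)&(z<.05); k=np.polyfit(s[m],z[m],1); kt=np.polyfit(s[m],t[m],1)
    print("arm n",m.sum(),"tilt deg",np.rad2deg(np.arctan(k[0])),"top z rel tcp at 0",k[1],"yaw err deg",np.rad2deg(np.arctan(kt[0])),"lat",kt[1])
    e=(s>.113)&(s<.16)&(abs(t)<.02)&(z>.0)&(z<.05); C=cv2.minEnclosingCircle((np.stack([s,t],1)[e]*1000).astype(np.float32)); print("eye s,t",C,"z",np.median(z[e]))
E
python3 - <<'E'
from h import *
rep(); s=get_state()
held(np.load("w10.npy"),np.array([.4805,-.3875,.1386]),np.deg2rad(-107.42))
E
```

```text
31.68 tcp [ 0.4809 -0.3877  0.1389] F [-0.5  0.5 -8.4] w 0.0094 g 58.8 z [-0.001  0.001 -1.   ] yaw -107.41
arm n 7704 tilt deg -0.4436882912802437 top z rel tcp at 0 0.02697123398822319 yaw err deg -0.00036106712685147 lat -0.0004597512727013672
eye s,t ((0.0, 0.0), 0.0) z nan
  return _methods._mean(a, axis=axis, dtype=dtype,
  ret = ret.dtype.type(ret / rcount)
```

```bash
python3 - <<'E'
from h import *
T=np.load("top0.npy").reshape(-1,3); m=(T[:,2]>.1)&(T[:,2]<.4)&(T[:,0]>.5)&(T[:,0]<.9)
for y in(-.35,-.25,-.15,-.05,.05): 
    k=m&(abs(T[:,1]-y)<.05); print(y,T[k,0].min() if k.any() else None)
d=np.deg2rad
ctrl.movep((.46,-.27,.17),quat(d(-60))); rep("way")
t=BED-.035*ey
ctrl.movep((*t,.17),quat(d(-6.28))); ctrl.pause(.2); rep("over")
im,P=cloud("wrist"); np.save("w11.npy",P); cv2.imwrite("pics/w11.png",im)
s=np.array(get_state()["tcp_pos"])
try: held(P,s,d(-6.28))
except Exception as e: print(e)
E
```

```text
-0.35 0.658903866322391
-0.25 0.680919388035471
-0.15 0.71673558019366
-0.05 0.7616126875874614
0.05 0.8333979644713706
way 32.27 tcp [ 0.46   -0.2701  0.1703] F [ 0.4 -1.4 -7.4] w 0.0094 g 58.9 z [ 0.    -0.001 -1.   ] yaw -60.01
over 33.62 tcp [ 0.607  -0.0097  0.1699] F [-0.7 -0.1 -8.4] w 0.0096 g 58.8 z [-0.    -0.001 -1.   ] yaw -6.46
arm n 7781 tilt deg -0.15385986524236075 top z rel tcp at 0 0.026854753737346998 yaw err deg -0.1536031249257803 lat 0.0006888544039497744
eye s,t ((0.0, 0.0), 0.0) z nan
  return _methods._mean(a, axis=axis, dtype=dtype,
  ret = ret.dtype.type(ret / rcount)
```

```bash
python3 - <<'E'
from h import *
d=np.deg2rad; t=BED-.035*ey
line((*t,.106),.1,True); ctrl.pause(.2); rep("hold")
s=np.array(get_state()["tcp_pos"])
im,P=cloud("wrist"); np.save("w12.npy",P)
u=ey;n=-ex
q=P.reshape(-1,3); q=q[~np.isnan(q[:,0])]; b=q[:,:2]-BED; S,X,Z=b@ey,b@ex,q[:,2]
m=(S>-.01)&(S<.06)&(abs(X)<.015)&(Z>.11)&(Z<.15); k=np.polyfit(S[m],Z[m],1); kx=np.polyfit(S[m],X[m],1); print("arm",m.sum(),"tilt",np.rad2deg(np.arctan(k[0])),"z",k[1],"yaw",np.rad2deg(kx[0]),"x",kx[1])
im,T=cloud("top"); cv2.imwrite("pics/t12.png",im[150:270,130:290])
off=np.array([.602,-.0622])
for nme,c,r in(("boss",PO,.04),("eye",PI,.03)):
    e=sel(T,c-np.array([.002,0]),r,.115,.16)
    if len(e): print(nme,len(e),cv2.minEnclosingCircle((e[:,:2]*1000).astype(np.float32)),np.median(e[:,2]))
im,T=cloud("side"); cv2.imwrite("pics/s12.png",cv2.resize(im[130:250,210:350],None,fx=4,fy=4,interpolation=cv2.INTER_CUBIC))
rep("end")
E
```

```text
hold 35.17 tcp [ 0.6066 -0.0079  0.1052] F [ 0.   0.2 -7.2] w 0.0094 g 58.8 z [ 0.  0. -1.] yaw -6.28
arm 6526 tilt -0.11763529331969722 z 0.13198858946595302 yaw -0.005957093775403912 x -0.0012246813705122327
boss 444 ((599.6140747070312, -58.684181213378906), 28.517553329467773) 0.13597570858656155
end 35.32 tcp [ 0.6066 -0.0079  0.1051] F [ 0.5  0.  -8.5] w 0.009 g 58.8 z [-0.  0. -1.] yaw -6.28
```

View pics/s12.png

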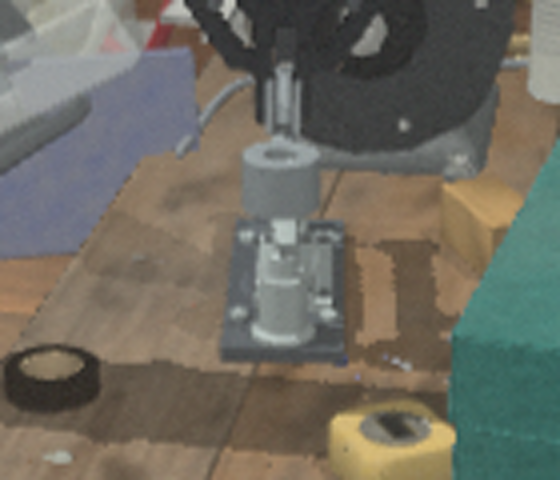

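The side view shows the lever boss at (283,180) hanging level and clear above the thick post at (283,290). Measured height is 30 mm over the tips, tilt 0.1° and lateral error about 1 mm, so I'm handing it in.

```bash
python3 -c "
from station import ticket
print(ticket.close_job())"
```

```text
the job is handed in; nothing more can be done
None
```

The job is handed in (no verdict came back): the rail is released flush against the fence, and the lever is held level about 30 mm above the post and pin, gripped at its balance point on the second try after the first grasp closed empty. The eye-over-pin position comes from the arm's measured line, as the eye was out of the wrist view.

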